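# Fuse the wall box and hold its cover at the balance point

## Robot

A 7-joint arm with a two-finger parallel gripper is mounted at the origin on the work surface. World frame = base frame: x ahead of the robot, y to its left, z up, the work surface at z = 0. Lengths are in m, angles in rad, forces in N, time in s.
With the tool pointing down it reaches from about 0.425 to 0.875 m from the base axis. Payload 9.9 kg.
Tool frame: the origin (TCP) lies midway between the tips of the shut fingers; the grasp point (between the pads) lies 19 mm behind it; z points along the fingers, y is the direction in which the jaws open and shut (so a half turn about z gives the same grasp; the last joint's range is limited). The gripper opens to 85 mm and grips with 20 to 120 N. Pads are 22 mm wide; open, the fingers measure 114 mm over their backs; the gripper's body (76 mm by 85 mm) begins 54 mm behind the grasp point. The pads swing forward as they close: fully open they stand 13 mm farther back than shut.
Start: joints at [1.143, 0.576, 0.025, 1.437, -0.015, 1.129, -0.057], TCP at [0.228, -0.636, 0.231] pointing down, gripper open.
Joint ranges: [-2.76, 2.76], [-0.34, 2.15], [-1.52, 1.57], [0.19, 2.46], [-1.09, 4.23], [0.17, 1.99], [-2.82, 2.82]. Speed limits (rad/s): [2.22, 2.22, 3.01, 3.01, 3.14, 3.14, 3.14].

## Interface

Orientations are given as a unit quaternion [x, y, z, w].
In Python, from bench import sensors, viewer, bot gives the robot as it stands.
- The arm moves only by the tool send_rows, never from a script. Its argument "moves" is a list that holds one entry, the list of rows, each a list of 7 numbers: the shift along the tool's x, y, z in m, then the turn, a rotation vector about the tool's x, y, z in degrees, then the opening, from -1 (shut) to 1 (fully open). In form: [[[dx, dy, dz, rx, ry, rz, hand], ...]]. A call has exactly 5 rows; each row is the pose to reach, as a shift and turn from the pose commanded when the call began, along the tool's axes at that moment; what a row does not reach only later rows make up. A row lasts 1/10 s, in which the tool goes at most 50 mm and 8.59 degrees, less where a joint would pass 70% of its speed; a pose out of reach is approached as far as the arm can. A call with a gripper value outside its range is refused whole. The fingers move at their own pace and stop on an object; the grip force is fixed at half the most. Time passes only in rows, so rows that repeat a pose let the fingers close, or fill a call up. It gives the time, the measured TCP pose, the force and the opening at its end, in the units of the state.
- sensors.sense(): the state, without advancing time (a new reading comes with each control period).
- viewer.snapshot(name): name is "scene" or "top"; returns the picture (400x640x3 uint8, red, green, blue); there is no depth.
- viewer.calibration(name): a dict with "fov_y" (degrees; the focal length in pixels is half the picture's height over the tangent of half this angle, whatever the lens; pixels are square), "cx", "cy" (the principal point, pixels), "world_from_camera" (4x4, takes a point from camera to world coordinates). Camera axes: x right, y up, looking along -z (the intrinsics and any distortion apply to the point x, -y, -z); pixel columns grow to the right and rows downward; lengths in m; the calibration is good to about 2 mm. A picture is of the moment at which its call begins. calibration takes no time and is no camera call.
- bot.hand_in(): hands the job in, once; it reports no verdict.
The state is a dict: "time_s": time; "joints": joint angles; "joint_velocities": joint speeds; "effort": joint torques, N m; "tool_pos": TCP position; "tool_rot": TCP orientation; "force": force on the tool from outside, world axes, zero at the start; "wrist_torque": the same for the moment, N m; "gripper_width": opening from 0.0 (shut) to 1.0 (fully open).
Only numpy, scipy, OpenCV 4.12 (cv2) and the standard library are available. Lean on these libraries where they do the work, as an engineer would, in place of code of your own. Each camera call takes 0.05 s, during which the arm holds its last target. There are 200 camera calls.

## Task

Lower the two loose red-banded fuse links, one at a time and foot down, into the two empty sockets inside the open wall box, without letting them fall. Then take the box's cover by its free edge, swing it up from its stop to the over-centre balance point, where its weight stands over the hinge and it would fall neither way, and finish while still holding it there in the gripper's fingers, so that I can screw in the fuse caps and hook on the cover stay. Never let the cover fall shut, and leave the link that is already fitted, the fat black-banded link and the other things on the bench where they are.

Things in the scene. Friction and masses are not known exactly. Their poses are not given: they have to be found in the camera images.
- link_a: white ceramic bottle fuse link with a red band low down and a red disc on its top; 49 mm tall, body 22 mm across (45 g). Copper foot 15 mm across, 5 mm high; steel contact on top; straight 22 mm part from 10 to 43 mm up. Origin: centre of the underside of the foot; z up along the link. To be fitted; stands loose on the table to the left of the wall box.
- link_b: white ceramic bottle fuse link with a red band low down and a red disc on its top; 49 mm tall, body 22 mm across (45 g). Copper foot 15 mm across, 5 mm high; steel contact on top; straight 22 mm part from 10 to 43 mm up. Origin: centre of the underside of the foot; z up along the link. To be fitted; the same as link_a, interchangeable with it.
- link_in: white ceramic bottle fuse link with a red band low down and a red disc on its top; 49 mm tall, body 22 mm across (45 g). Copper foot 15 mm across, 5 mm high; steel contact on top; straight 22 mm part from 10 to 43 mm up. Origin: centre of the underside of the foot; z up along the link. The same kind of link, already standing in one of the three sockets (socket_a); leave it there.
- link_big: the wrong size: a fat white fuse link with a black band and black disc, 32 mm across and 49 mm tall, standing on the table among the others; it fits no socket; leave it. Origin: centre of its underside.
- socket_a_floor (a point): black fuse socket, a block 41 mm along the row by 60 mm across it, 42 mm high, its top 56 mm above the table, in the wall box. Round bore in the middle of its top, 26 mm wide, 26 mm deep, copper floor; a link fully home stands out 23 mm. This point: centre of the bore's floor, 30 mm above the table. Holds link_in. The three sockets stand in a row, 45 mm apart, in any order.
- socket_b_floor (a point): black fuse socket, a block 41 mm along the row by 60 mm across it, 42 mm high, its top 56 mm above the table, in the wall box. Round bore in the middle of its top, 26 mm wide, 26 mm deep, copper floor; a link fully home stands out 23 mm. This point: centre of the bore's floor, 30 mm above the table. Empty at the start: one link goes in here.
- socket_c_floor (a point): black fuse socket, a block 41 mm along the row by 60 mm across it, 42 mm high, its top 56 mm above the table, in the wall box. Round bore in the middle of its top, 26 mm wide, 26 mm deep, copper floor; a link fully home stands out 23 mm. This point: centre of the bore's floor, 30 mm above the table. Empty at the start: the other link goes in here.
- box: grey steel wall box lying on its back, open side up, fixed: 230 mm long (its x), 190 mm wide (its y), walls 4 mm thick with the rim 107 mm above the table; the row of sockets runs along its x, 35 mm to the +y side of its middle. Between sockets and hinge a row of terminals 44 mm high, at both ends white wire ducts 40 mm high. Origin: centre of its underside, on the table; z up.
- cover_hinge (a point): middle of the cover's hinge pin, on the -y long side of the box, 120 mm above the table; axes of the box, the pin along its x. The cover's touch panel (black, 146 x 108 mm, 31 to 139 mm from the pin) stands 8 mm proud outside and 36 mm deep on the inner side.
- cover_edge (a point): middle of the free edge of the white cover (230 mm along the hinge, 190 mm wide), half-way through its thickness, 190 mm from the pin. The edge is a solid rim 15 mm thick for 26 mm in from the edge: pinch it across the thickness. Axes: x as the box's x, y in the cover's plane from hinge to free edge, z out of its outer face. Flat latches 92 mm either side.
- cover (a joint): angle of the cover, rad: 0 shut on the box, 1.57 upright, 2.12 leaning back on its stop, where it rests at the start. Free hinge (friction 0.015 N m); cover about 0.85 kg. The touch panel hangs on its inner side, so it balances at 1.69 rad (7 degrees beyond upright, leaning away from the sockets): below that it falls shut, above it it falls back on the stop.
- cap_tray: blue tray 100 x 150 x 22 mm with three white screw caps (cap_0 to cap_2, 35 mm across, 39 mm tall) standing in it, left of the links; leave it. Origin: centre of its underside.
- cap_0: white fuse screw cap in the blue tray, 35 mm across, 39 mm tall; leave it. Origin: centre of its underside.
- cap_1: white fuse screw cap in the blue tray, 35 mm across, 39 mm tall; leave it. Origin: centre of its underside.
- cap_2: white fuse screw cap in the blue tray, 35 mm across, 39 mm tall; leave it. Origin: centre of its underside.
- screwdriver: yellow-handled screwdriver, 200 mm, lying on the table; leave it.
- meter: yellow multimeter, 160 x 82 x 44 mm, lying on the right of the table; leave it.
- spool_red: spool of red wire, 70 mm across, 52 mm tall, at the back; leave it.
- spool_blue: spool of blue wire, 70 mm across, 52 mm tall, at the back; leave it.

How it is judged:
On the way, in this order (a step that is already met when the one before it is completed fails the run):
1. one loose link stands fully home in an empty socket (((distance between link_a and socket_b_floor below 0.006 m and angle between link_a's own z axis and vertical below 0.15 rad) or (distance between link_a and socket_c_floor below 0.006 m and angle between link_a's own z axis and vertical below 0.15 rad) or (distance between link_b and socket_b_floor below 0.006 m and angle between link_b's own z axis and vertical below 0.15 rad) or (distance between link_b and socket_c_floor below 0.006 m and angle between link_b's own z axis and vertical below 0.15 rad))), for 0.2 s.
2. both loose links stand fully home, one in each socket, the cover still back near its stop ((((distance between link_a and socket_b_floor below 0.006 m and angle between link_a's own z axis and vertical below 0.15 rad) and (distance between link_b and socket_c_floor below 0.006 m and angle between link_b's own z axis and vertical below 0.15 rad)) or ((distance between link_a and socket_c_floor below 0.006 m and angle between link_a's own z axis and vertical below 0.15 rad) and (distance between link_b and socket_b_floor below 0.006 m and angle between link_b's own z axis and vertical below 0.15 rad))) and value of joint cover above 1.89 rad), for 0.2 s.
3. the cover is held in the fingers at its balance point (value of joint cover between 1.62 and 1.76 rad and contact force between the fingers and cover above 4 N), for 0.2 s.
At the end, for the whole second after the job is handed in: All three links stand upright (within 0.15 rad) on the floors of their sockets (foot within 6 mm of the floor's centre), and the cover is still, within 0.07 rad (4 degrees) of its balance point at 1.69 rad, pinched by the fingers (contact force above 4 N) (all of step 3 and (((distance between link_a and socket_b_floor below 0.006 m and angle between link_a's own z axis and vertical below 0.15 rad) and (distance between link_b and socket_c_floor below 0.006 m and angle between link_b's own z axis and vertical below 0.15 rad)) or ((distance between link_a and socket_c_floor below 0.006 m and angle between link_a's own z axis and vertical below 0.15 rad) and (distance between link_b and socket_b_floor below 0.006 m and angle between link_b's own z axis and vertical below 0.15 rad))) and distance between link_in and socket_a_floor below 0.006 m and angle between link_in's own z axis and vertical below 0.15 rad and velocity of joint cover between -0.1 and 0.1 rad/s); the arm keeps its last pose, push and grip.
It fails at once if the cover falls or is pushed towards shut (below 1.2 rad) (value of joint cover below 1.2 rad).
It fails at once if a fuse link falls freely from more than about 3 cm ((contact force between anything else and link_a below 0.01 N and linear speed of link_a above 0.75 m/s) or (contact force between anything else and link_b below 0.01 N and linear speed of link_b above 0.75 m/s)).
It fails at once if the link already fitted is pulled out of its socket (moved more than 10 mm) (distance of link_in from where it was at the start of the episode above 0.01 m).
It fails at once if a bystander is disturbed (moved more than 30 mm) (distance of any of link_big, cap_0, cap_1, cap_2, screwdriver, meter, spool_red, spool_blue from where it was at the start of the episode above 0.03 m).
It also fails if it takes over 70 s, if anything falls off the work surface, if the arm or the gripper's body presses on something with over 40 N, if the wrist force passes 120 N, or if a joint passes its speed limit or range.

## Working session

There is one attempt and no reset: what is moved stays moved. The work goes in short steps, Python scripts to look and compute and a tool call to move; the robot and the scene stay as the last step left them, time stands still between calls to the robot, and variables do not carry over. Pictures are saved under pics/ and viewed, about 8 in all and at most 12, crops included, and the job is handed in when it is done.

Besides the shell and the picture viewer there is one more tool, called as name([rows], argument=value, ...), one row to a line, values as JSON. send_rows: Moves the arm, as the interface text tells. Its arguments: {"type":"object","properties":{"moves":{"type":"array","items":{"type":"array","items":{"type":"array","items":{"type":"number"}}}}},"required":["moves"]}

```bash
mkdir -p pics; ls; python3 - <<'E'
from bench import sensors, viewer
import cv2,numpy as np
np.set_printoptions(precision=4,suppress=True)
s=sensors.sense();print(s)
for n in("scene","top"):
    im=viewer.snapshot(n);cv2.imwrite(f"pics/{n}0.png",im[:,:,::-1]);print(n,viewer.calibration(n))
E
```

```text
pics
{'time_s': 0.0, 'joints': array([ 1.1432,  0.5765,  0.0248,  1.4379, -0.015 ,  1.129 , -0.0565]), 'joint_velocities': array([-0.0003, -0.    , -0.0002,  0.0001, -0.0015, -0.0004, -0.0002]), 'effort': array([  0.0005, -76.5755,   2.2504, -28.5971,   0.0153,   0.0127,
        -0.    ]), 'tool_pos': array([ 0.2273, -0.6351,  0.2305]), 'tool_rot': array([ 0.9853,  0.171 , -0.0002, -0.0008]), 'force': array([ 0.6381, -0.1703,  0.4718]), 'wrist_torque': array([ 0.0183, -0.0091,  0.0139]), 'gripper_width': 1.0008683354694108}
scene {'fov_y': 56.96799786706033, 'cx': 320.93994723320424, 'cy': 199.03358958071337, 'world_from_camera': array([[-0.7295, -0.5792,  0.3638,  1.0209],
       [ 0.684 , -0.6169,  0.3894,  0.3726],
       [-0.0011,  0.5329,  0.8462,  1.0028],
       [ 0.    ,  0.    ,  0.    ,  1.    ]])}
top {'fov_y': 54.496556925838895, 'cx': 322.36901613650076, 'cy': 204.88846828475334, 'world_from_camera': array([[-0.0178,  0.9844, -0.175 ,  0.3846],
       [-0.9998, -0.0156,  0.0137, -0.0394],
       [ 0.0108,  0.1752,  0.9845,  1.2683],
       [ 0.    ,  0.    ,  0.    ,  1.    ]])}
```

View pics/scene0.png

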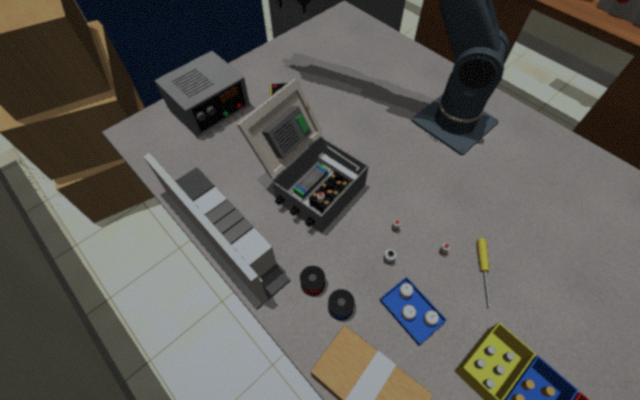

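View pics/top0.png

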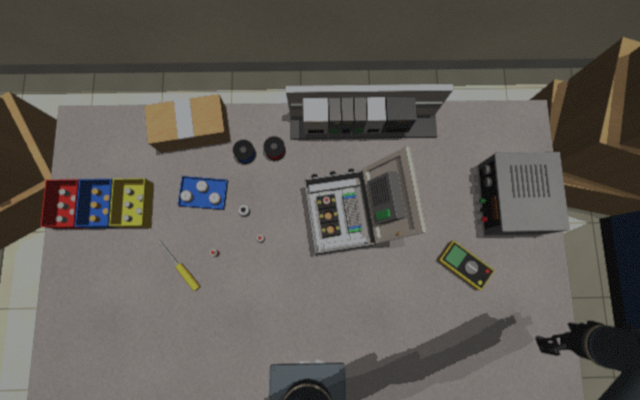

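The scene view shows the open box (~320,180) with the cover leaning back. The top view shows loose links at (214,253) and (260,238), the fat one at (244,210), the box at ~(340,215), and the cover hinged on its right side. I'll enlarge both.

```bash
python3 - <<'E'
import cv2,numpy as np
def crop(f,x0,y0,w,h,k):
    im=cv2.imread(f)[y0:y0+h,x0:x0+w]
    im=cv2.resize(im,None,fx=k,fy=k,interpolation=cv2.INTER_CUBIC)
    for i in range(0,w,10):
        cv2.line(im,(i*k,0),(i*k,6),(0,255,255),1);cv2.putText(im,str(x0+i),(i*k,16),0,.35,(0,255,255),1)
    for i in range(0,h,10):
        cv2.line(im,(0,i*k),(6,i*k),(0,255,255),1);cv2.putText(im,str(y0+i),(8,i*k+4),0,.35,(0,255,255),1)
    return im
a=crop("pics/top0.png",300,145,130,115,6); cv2.imwrite("pics/c1.png",cv2.convertScaleAbs(a,alpha=1.5))
b=crop("pics/top0.png",200,200,75,70,5);c=crop("pics/scene0.png",375,205,85,70,5)
o=np.zeros((350,800,3),np.uint8);o[:,:375]=b;o[:,375:800]=c;cv2.imwrite("pics/c2.png",cv2.convertScaleAbs(o,alpha=1.3))
a=crop("pics/scene0.png",230,75,145,155,5); 
cv2.imwrite("pics/c3.png",cv2.convertScaleAbs(a[:600] if 0 else cv2.resize(a,None,fx=.77,fy=.77),alpha=1.5))
E
```

```text
(no output)
```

View pics/c1.png

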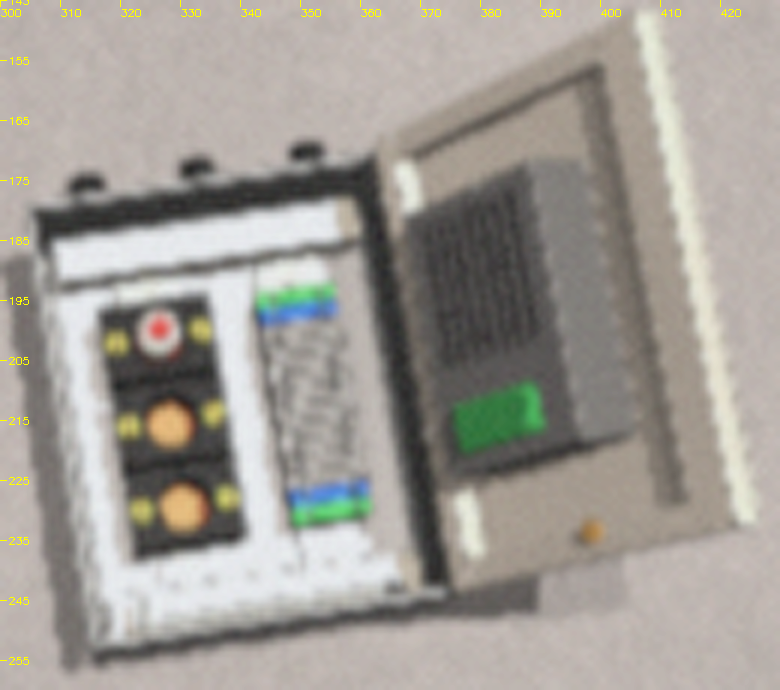

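View pics/c2.png

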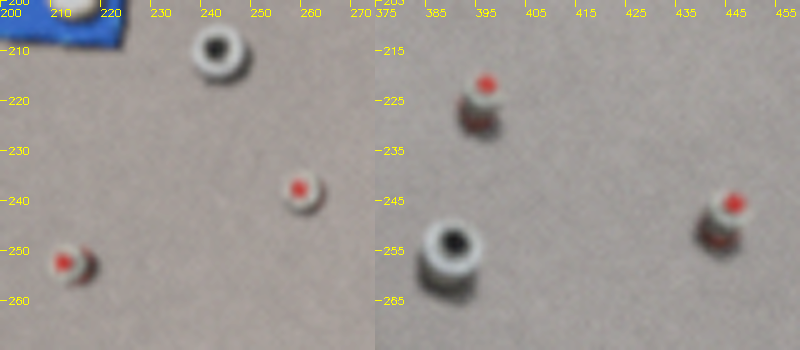

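Top crop: link_in's disc is at ~(326,200), the empty bores at ~(328,216) and (330.5,229.5). Rim corners are ~(306,180), (362,172), (316,255), (371,244), and the cover's free edge runs from ~(407,147) to ~(424,232). The loose links' red discs show clearly in both views.

View pics/c3.png

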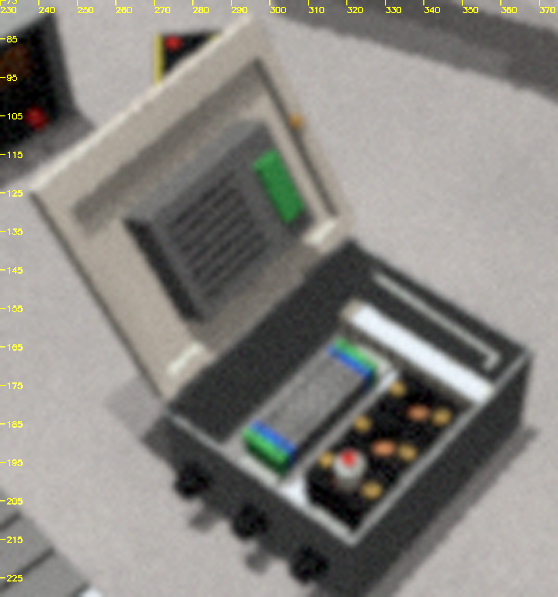

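```bash
cat > h.py <<'E'
import numpy as np,cv2
from bench import sensors,viewer
from scipy.spatial.transform import Rotation as R
np.set_printoptions(precision=4,suppress=True)
def cal(n):
    c=viewer.calibration(n);return 200/np.tan(np.radians(c['fov_y']/2)),c['cx'],c['cy'],np.array(c['world_from_camera'])
C={n:cal(n) for n in("scene","top")}
def proj(n,P):
    f,cx,cy,T=C[n];p=(np.atleast_2d(P)-T[:3,3])@T[:3,:3];return np.c_[cx-f*p[:,0]/p[:,2],cy+f*p[:,1]/p[:,2]]
def ray(n,u,v):
    f,cx,cy,T=C[n];return T[:3,3],T[:3,:3]@np.array([(u-cx)/f,-(v-cy)/f,-1])
def onz(n,u,v,z):
    o,d=ray(n,u,v);return o+d*(z-o[2])/d[2]
def tri(a,b):
    rs=[ray("top",*a),ray("scene",*b)];A=np.zeros((3,3));y=np.zeros(3)
    for o,d in rs:
        d=d/np.linalg.norm(d);M=np.eye(3)-np.outer(d,d);A+=M;y+=M@o
    return np.linalg.solve(A,y)
def red(f,x0,y0,x1,y1):
    im=cv2.imread(f).astype(float)[y0:y1,x0:x1];w=im[:,:,2]-im[:,:,:2].max(2);w=np.clip(w-60,0,None)
    Y,X=np.mgrid[y0:y1,x0:x1];return np.array([(w*X).sum(),(w*Y).sum()])/w.sum()
E
python3 - <<'E'
from h import *
t="pics/top0.png";s="pics/scene0.png"
for nm,a,b in(("L",(207,247,221,259),(440,240,453,248)),("R",(254,232,268,245),(391,217,403,225))):
    p=red(t,*a);q=red(s,*b);print(nm,p,q,"tri",tri(p,q),"z49",onz("top",*p,.049),onz("scene",*q,.049))
p=red(t,320,195,332,205);print("in",p,onz("top",*p,.079))
for u,v in((328,215.6),(330.2,229.5)):print(onz("top",u,v,.030))
for u,v in((306,180),(362.5,171.5),(315.5,255),(373,244)):print(onz("top",u,v,.107))
E
```

```text
L [212.1978 252.1099] [446.4615 245.3504] tri [0.4575 0.2897 0.0483] z49 [0.4576 0.2891 0.049 ] [0.4576 0.2901 0.049 ]
R [259.4321 237.4568] [396.9494 221.3924] tri [0.5007 0.1432 0.0484] z49 [0.5008 0.1429 0.049 ] [0.5008 0.1436 0.049 ]
in [326.1594 199.3768] [ 0.6134 -0.0681  0.079 ]
[ 0.5694 -0.0742  0.03  ]
[ 0.5243 -0.0803  0.03  ]
[ 0.6695 -0.0067  0.107 ]
[ 0.6939 -0.1813  0.107 ]
[ 0.4403 -0.0325  0.107 ]
[ 0.47   -0.2047  0.107 ]
```

Scene crop: copper floors at ~(339,182) and (330,191), link_in's disc at ~(321,194). The box pose can be fitted from both views.

```bash
python3 - <<'E'
from h import *
from scipy.optimize import least_squares
def cop(f,u,v,r):
    im=cv2.imread(f).astype(float);x0,y0=int(u-r),int(v-r);n=2*r+1
    im=im[y0:y0+n,x0:x0+n];w=im[:,:,2]-im[:,:,1];w2=np.clip(w-20,0,None);Y,X=np.mgrid[y0:y0+n,x0:x0+n]
    return np.array([(w2*X).sum(),(w2*Y).sum()])/w2.sum(),w2.sum(),np.round(w).astype(int)
t="pics/top0.png";s="pics/scene0.png"
obs=[]
for n,f,L,r in(("top",t,[(328,216),(330,229.5)],5),("scene",s,[(330,191),(339,182)],4)):
    for i,(u,v) in enumerate(L):
        c,a,w=cop(f,u,v,r);print(n,i,c,a);obs.append((n,-.045*i,c))
        if n=="scene":print(w)
rt=red(t,320,195,332,205);rs=red(s,316,190,326,198);print("red in",rt,rs,tri(rt,rs))
# model: visible copper centroid
g=np.linspace(-.013,.013,41);GX,GY=np.meshgrid(g,g);D=np.c_[GX.ravel(),GY.ravel()];D=D[(D**2).sum(1)<.013**2]
def vis(n,c):
    cam=C[n][3][:3,3];P=np.c_[D+c,np.full(len(D),.03)]
    k=.026/(cam[2]-.03);Q=P+(cam-P)*k
    soft=1/(1+np.exp((np.hypot(*(Q[:,:2]-c).T)-.013)/.0003));return (proj(n,P)*soft[:,None]).sum(0)/soft.sum()
def res(p):
    m=p[:2];d=np.array([np.cos(p[2]),np.sin(p[2])]);o=[]
    for n,k,c in obs:o+=list(vis(n,m+d*k)-c)
    for n,q in(("top",rt),("scene",rs)):o+=list(.4*(proj(n,np.r_[m+d*.045,.079])[0]-q))
    return o
r=least_squares(res,[.569,-.074,.13]);p=r.x;print(p,np.degrees(p[2]),np.array(r.fun))
d=np.array([np.cos(p[2]),np.sin(p[2])]);e=np.array([-d[1],d[0]])
for k in(.045,0,-.045):print("sock",p[:2]+d*k)
o=p[:2]-.035*e;print("box",o)
for x,y in((.115,.095),(.115,-.095),(-.115,.095),(-.115,-.095)):print("corner",proj("top",np.r_[o+d*x+e*y,.107]),proj("scene",np.r_[o+d*x+e*y,.107]))
for yh in(-.095,-.1025):
  for x in(.115,-.115):
    q=o+d*x+e*(yh+.19*np.cos(2.12));P=np.r_[q,.12+.19*np.sin(2.12)];print("edge",yh,P,proj("top",P),proj("scene",P))
E
```

```text
top 0 [328.2794 215.0471] 340.0
top 1 [331.003  228.9494] 336.0
scene 0 [329.2696 190.9559] 204.0
[[ 0  3  4  0 -5  0  3  3  4]
 [-1  0  0  6  5  3  1 -6  2]
 [-1 14 19 20 18 15 13  0  4]
 [12 26 33 35 36 29 20  9 10]
 [14 29 39 43 44 36 24 13 14]
 [12 22 31 35 34 28 16 11 16]
 [11  9 15 18 18 14  7  9 13]
 [ 7  3  5  3  3  0  3  1  7]
 [-4  1  2 -2  0  3  5  4  1]]
scene 1 [338.175  181.7667] 120.0
[[ 1  0  0 -1  3  3  3 -2  2]
 [-1  3  3  7 -1  4  1  0  1]
 [ 6 15 21 19 18 15 16  5  4]
 [15 22 32 33 31 26 15 10 10]
 [ 9 23 35 35 35 29 19 10 13]
 [ 5 15 23 29 26 20 12 11 17]
 [ 1  4  9 10 11  7  5 10 15]
 [-1 -2  2 -1  2  1  0  6  8]
 [-3  1  8  1 -2  0  0 -5 -5]]
red in [326.1594 199.3768] [320.0588 193.5765] [ 0.613  -0.068   0.0802]
[ 0.5689 -0.0742  0.1466] 8.399048879191424 [-0.1802  0.1764 -0.5518  0.1289 -0.2459 -0.1931 -0.4688 -0.2809 -0.0584
 -0.0044 -0.0201  0.1393]
sock [ 0.6134 -0.0676]
sock [ 0.5689 -0.0742]
sock [ 0.5244 -0.0808]
box [ 0.574  -0.1088]
corner [[303.1779 178.6621]] [[321.1733 216.1533]]
corner [[363.9148 169.0413]] [[270.9141 181.4386]]
corner [[315.186  252.9699]] [[368.0361 164.6978]]
corner [[377.9046 242.5471]] [[319.3438 135.5196]]
edge -0.095 [ 0.7161 -0.2841  0.2821] [[408.2111 145.7107]] [[235.6155 124.4646]]
edge -0.095 [ 0.4886 -0.3177  0.2821] [[426.3304 230.7621]] [[292.4034  78.7059]]
edge -0.1025 [ 0.7172 -0.2915  0.2821] [[410.9692 145.2784]] [[233.6209 123.1698]]
edge -0.1025 [ 0.4897 -0.3251  0.2821] [[429.1925 230.2876]] [[290.4551  77.6326]]
```

Both cameras agree: link L is at (0.4576,0.2896), link R at (0.5008,0.1432), and the links' height of 48.5 mm fits. The empty sockets are ≈(0.5690,-0.0741) and (0.5244,-0.080), and box yaw is ≈7.5–8°. I'll start moving: rise and yaw first.

send_rows([
  [[0, 0, -0.05, 0, 0, 6, 1], [0, 0, -0.1, 0, 0, 12.5, 0.6], [0, 0, -0.14, 0, 0, 12.5, 0.3], [0, 0, -0.14, 0, 0, 12.5, 0.3], [0, 0, -0.14, 0, 0, 12.5, 0.3]],
])

```text
time_s: 0.6
tool_pos: [0.2276, -0.6356, 0.3718]
tool_rot: [0.998, 0.063, 0.0, 0.001]
force: [0.8, -0.8, -0.5]
gripper_width: 0.651
```

```bash
cat >> h.py <<'E'
YAW=np.radians(7.5)
def to(*targets,yaw=YAW,tilt=0):
    s=sensors.sense();r=R.from_quat(s['tool_rot']);x=np.array([np.cos(yaw),np.sin(yaw),0]);z=np.array([0,0,-1.]);y=np.cross(z,x)
    T=R.from_matrix(np.c_[x,y,z])*R.from_rotvec([np.radians(tilt),0,0])
    print("t",round(s['time_s'],2),"pos",s['tool_pos'],"F",s['force'],"w",round(s['gripper_width'],3),"joints",s['joints'])
    print("turn deg",np.degrees((r.inv()*T).as_rotvec()))
    for p in targets:print("shift",p,r.inv().apply(np.array(p)-s['tool_pos']))
E
python3 -c "
from h import *
to((.43,-.3,.36),(.5008,.1432,.15))"
```

```text
t 0.6 pos [ 0.2276 -0.6356  0.3718] F [ 0.7755 -0.8394 -0.54  ] w 0.651 joints [ 1.1061  0.5081  0.0956  1.1885 -0.0468  1.446  -0.2495]
turn deg [ 0.0659 -0.0183 -0.2886]
shift (0.43, -0.3, 0.36) [ 0.2429 -0.3076  0.0116]
shift (0.5008, 0.1432, 0.15) [ 0.3687 -0.7386  0.2211]
```

send_rows([
  [[0.03, -0.038, 0, 0, 0, 0, 0.3], [0.06, -0.076, 0, 0, 0, 0, 0.3], [0.09, -0.114, 0, 0, 0, 0, 0.3], [0.12, -0.152, 0, 0, 0, 0, 0.3], [0.15, -0.19, 0, 0, 0, 0, 0.3]],
])

```text
time_s: 1.1
tool_pos: [0.3528, -0.4258, 0.3695]
tool_rot: [0.998, 0.063, -0.001, -0.001]
force: [1.3, -0.4, 0.4]
gripper_width: 0.648
```

send_rows([
  [[0.03, -0.038, 0, 0, 0, 0, 0.3], [0.06, -0.076, 0, 0, 0, 0, 0.3], [0.09, -0.114, 0, 0, 0, 0, 0.3], [0.1, -0.16, 0, 0, 0, 0, 0.3], [0.11, -0.2, 0, 0, 0, 0, 0.3]],
])

```text
time_s: 1.6
tool_pos: [0.4363, -0.2131, 0.3695]
tool_rot: [0.998, 0.064, -0.001, -0.001]
force: [1.3, -0.6, -0.5]
gripper_width: 0.648
```

send_rows([
  [[0.01, -0.048, 0, 0, 0, 0, 0.3], [0.025, -0.095, 0, 0, 0, 0, 0.3], [0.04, -0.14, 0, 0, 0, 0, 0.3], [0.06, -0.185, 0, 0, 0, 0, 0.3], [0.08, -0.23, 0.01, 0, 0, 0, 0.3]],
])

```text
time_s: 2.1
tool_pos: [0.4869, 0.0239, 0.3609]
tool_rot: [0.998, 0.063, -0.0, 0.0]
force: [1.1, -0.4, 0.1]
gripper_width: 0.653
```

```bash
python3 -c "
from h import *
to((.5008,.1434,.1),(.5008,.1434,.028))"
```

```text
t 2.1 pos [0.4869 0.0239 0.3609] F [ 1.1193 -0.4047  0.0862] w 0.653 joints [ 0.057   0.2008 -0.2534  1.6845  0.0525  1.2632 -1.6526]
turn deg [ 0.0015  0.0153 -0.3023]
shift (0.5008, 0.1434, 0.1) [ 0.0288 -0.1168  0.2609]
shift (0.5008, 0.1434, 0.028) [ 0.0288 -0.1168  0.3329]
```

send_rows([
  [[0.01, -0.03, 0.035, 0, 0, 0, 0.3], [0.02, -0.07, 0.06, 0, 0, 0, 0.3], [0.025, -0.1, 0.09, 0, 0, 0, 0.3], [0.025, -0.11, 0.135, 0, 0, 0, 0.3], [0.025, -0.11, 0.18, 0, 0, 0, 0.3]],
])

```text
time_s: 2.6
tool_pos: [0.4966, 0.1366, 0.1788]
tool_rot: [0.998, 0.065, -0.001, -0.001]
force: [1.0, -0.9, -1.2]
gripper_width: 0.65
```

send_rows([
  [[0, 0, 0.04, 0, 0, 0, 0.3], [0, 0, 0.07, 0, 0, 0, 0.3], [0, 0, 0.08, 0, 0, 0, 0.3], [0, 0, 0.08, 0, 0, 0, 0.3], [0, 0, 0.08, 0, 0, 0, 0.3]],
])

```text
time_s: 3.1
tool_pos: [0.4984, 0.1344, 0.1021]
tool_rot: [0.998, 0.063, 0.0, -0.0]
force: [-0.4, -0.3, 0.4]
gripper_width: 0.649
```

```bash
python3 -c "
from h import *
to((.5008,.1434,.028))"
```

```text
t 3.1 pos [0.4984 0.1344 0.1021] F [-0.4192 -0.3038  0.412 ] w 0.649 joints [-0.1747  0.5127 -0.2603  2.0032  0.2099  0.6504 -2.0157]
turn deg [-0.0124 -0.0267 -0.2978]
shift (0.5008, 0.1434, 0.028) [ 0.0035 -0.0086  0.0741]
```

send_rows([
  [[0.0035, -0.0085, 0.02, 0, 0, 0.3, 0.3], [0.0035, -0.0085, 0.045, 0, 0, 0.3, 0.3], [0.0035, -0.0085, 0.065, 0, 0, 0.3, 0.3], [0.0035, -0.0085, 0.074, 0, 0, 0.3, 0.2], [0.0035, -0.0085, 0.074, 0, 0, 0.3, 0]],
])

```text
time_s: 3.6
tool_pos: [0.5007, 0.1432, 0.0276]
tool_rot: [0.998, 0.06, -0.0, 0.0]
force: [0.9, 0.3, 0.3]
gripper_width: 0.499
```

send_rows([
  [[0, 0, 0, 0, 0, 0, -0.3], [0, 0, 0, 0, 0, 0, -0.6], [0, 0, 0, 0, 0, 0, -1], [0, 0, 0, 0, 0, 0, -1], [0, 0, 0, 0, 0, 0, -1]],
])

```text
time_s: 4.1
tool_pos: [0.5015, 0.1434, 0.0289]
tool_rot: [0.998, 0.06, 0.001, -0.0]
force: [-0.3, -1.4, 6.5]
gripper_width: 0.23
```

```bash
python3 -c "
from h import *
to((.5008,.1434,.028))"
```

```text
t 4.1 pos [0.5015 0.1434 0.0289] F [-0.2663 -1.414   6.5183] w 0.23 joints [-0.2303  0.6327 -0.2065  2.0499  0.2657  0.481  -2.0848]
turn deg [-0.0263 -0.148  -0.6203]
shift (0.5008, 0.1434, 0.028) [-0.0007 -0.0001  0.0009]
```

send_rows([
  [[0, 0, -0.02, 0, 0, 0, -1], [0, 0, -0.05, 0, 0, 0, -1], [0, 0, -0.09, 0, 0, 0, -1], [0, 0, -0.12, 0, 0, 0, -1], [0, 0, -0.12, 0, 0, 0, -1]],
])

```text
time_s: 4.6
tool_pos: [0.5028, 0.144, 0.1522]
tool_rot: [0.998, 0.06, 0.004, -0.001]
force: [-0.2, -0.1, 0.2]
gripper_width: 0.227
```

```bash
python3 - <<'E'
from h import *
to((.5244,-.080,.15),(.5244,-.080,.058))
a=viewer.snapshot("scene");b=viewer.snapshot("top")
from h import proj
s=sensors.sense();p=s['tool_pos']
o=[]
for n,im in(("scene",a),("top",b)):
    cv2.imwrite(f"pics/{n}1.png",im[:,:,::-1])
    u,v=proj(n,p)[0].astype(int);print(n,u,v);c=im[v-30:v+30,u-35:u+35,::-1]
    o.append(cv2.resize(c,None,fx=5.5,fy=5.5,interpolation=cv2.INTER_CUBIC))
cv2.imwrite("pics/g1.png",cv2.convertScaleAbs(np.hstack(o),alpha=1.5))
E
```

```text
t 4.6 pos [0.5028 0.144  0.1522] F [-0.2397 -0.0664  0.2262] w 0.227 joints [-0.1683  0.4478 -0.2855  1.94    0.1775  0.7694 -2.005 ]
turn deg [-0.0894 -0.4633 -0.627 ]
shift (0.5244, -0.08, 0.15) [-0.0054  0.2249  0.0018]
shift (0.5244, -0.08, 0.058) [-0.0061  0.2251  0.0938]
scene 403 203
top 254 234
```

View pics/g1.png

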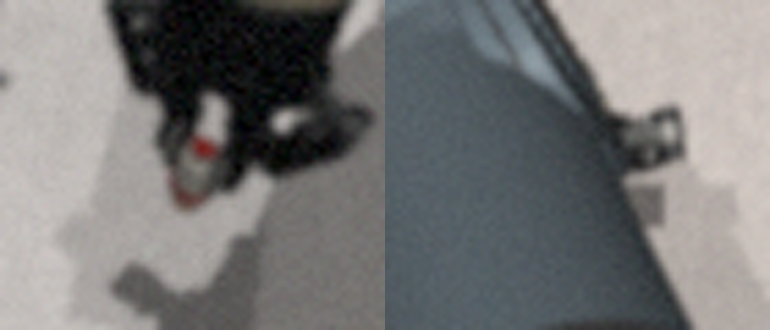

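```bash
python3 - <<'E'
from h import *
s=sensors.sense();p=s['tool_pos']
off=np.array([403-35,203-30])
q=red("pics/scene1.png",399,195,411,204);print("disc seen",q,(q-off+.5)*5.5)
for dz in(-.028,-.02,.0,.021):
    a=proj("scene",p+[0,0,dz])[0];print(dz,a,(a-off+.5)*5.5)
print("disc pos at height",onz("scene",*q,p[2]+.0205)-p)
E
```

```text
disc seen [nan nan] [nan nan]
-0.028 [401.2324 208.898 ] [185.5284 200.1891]
-0.02 [401.763  207.4203] [188.4464 192.0618]
0.0 [403.1207 203.6387] [195.9141 171.2627]
0.021 [404.5967 199.5279] [204.0318 148.6533]
disc pos at height [nan nan nan]h.py:21: RuntimeWarning: invalid value encountered in divide
  Y,X=np.mgrid[y0:y1,x0:x1];return np.array([(w*X).sum(),(w*Y).sum()])/w.sum()
```

Scene view: the link's disc is at crop (203,147), against (204,149) predicted for an upright, centred link, so the grasp is good. Carrying it to the near socket.

send_rows([
  [[0, 0.02, -0.015, 0, -0.4, 0, -1], [-0.002, 0.06, -0.02, 0, -0.4, 0, -1], [-0.004, 0.1, -0.02, 0, -0.4, 0, -1], [-0.005, 0.145, -0.02, 0, -0.4, 0, -1], [-0.0055, 0.185, -0.02, 0, -0.4, 0, -1]],
])

```text
time_s: 5.2
tool_pos: [0.5164, -0.0434, 0.1663]
tool_rot: [0.998, 0.06, -0.004, 0.0]
force: [0.2, 0.1, -0.3]
gripper_width: 0.221
```

send_rows([
  [[0, 0.03, 0, 0, 0, 0, -1], [0, 0.04, 0, 0, 0, 0, -1], [0, 0.04, 0.01, 0, 0, 0, -1], [0, 0.04, 0.02, 0, 0, 0, -1], [0, 0.04, 0.02, 0, 0, 0, -1]],
])

```text
time_s: 5.7
tool_pos: [0.5206, -0.079, 0.1453]
tool_rot: [0.998, 0.061, -0.005, -0.0]
force: [-0.5, -0.4, -1.4]
gripper_width: 0.223
```

```bash
python3 - <<'E'
from h import *
to((.5244,-.080,.09),(.5244,-.080,.058))
im=viewer.snapshot("scene");cv2.imwrite("pics/scene2.png",im[:,:,::-1])
cv2.imwrite("pics/g2.png",cv2.convertScaleAbs(cv2.resize(im[145:225,270:380,::-1],None,fx=6,fy=6,interpolation=cv2.INTER_CUBIC),alpha=1.6))
E
```

```text
t 5.7 pos [ 0.5206 -0.079   0.1453] F [-0.5242 -0.3937 -1.4038] w 0.223 joints [ 0.2438  0.4684 -0.2634  1.9232  0.1673  0.7815 -1.5606]
turn deg [-0.0938  0.5911 -0.4489]
shift (0.5244, -0.08, 0.09) [0.0042 0.0016 0.0553]
shift (0.5244, -0.08, 0.058) [0.0045 0.0016 0.0873]
```

View pics/g2.png

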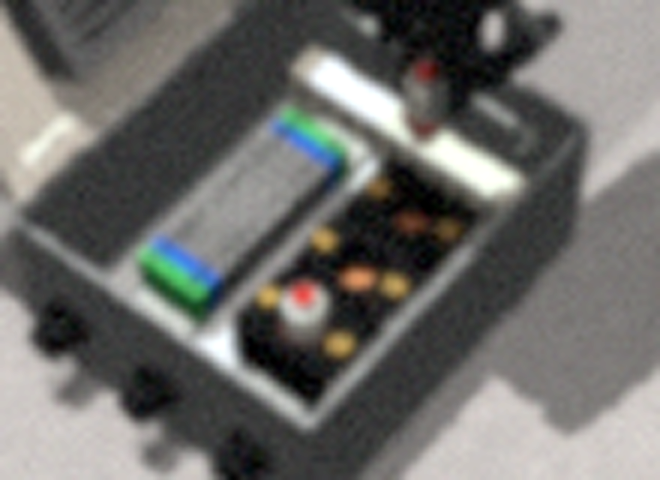

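Held link's disc is at crop (427,70), upright above the near socket. link_in is at (303,297) and the middle bore at (360,278). Aligning and lowering.

send_rows([
  [[0.0048, 0.0015, 0.01, 0, 0.6, 0, -1], [0.0048, 0.0015, 0.025, 0, 0.6, 0, -1], [0.0048, 0.0015, 0.04, 0, 0.6, 0, -1], [0.0048, 0.0015, 0.052, 0, 0.6, 0, -1], [0.0048, 0.0015, 0.052, 0, 0.6, 0, -1]],
])

```text
time_s: 6.25
tool_pos: [0.5257, -0.0809, 0.094]
tool_rot: [0.998, 0.061, 0.001, -0.0]
force: [0.0, -0.1, -0.6]
gripper_width: 0.228
```

```bash
python3 - <<'E'
from h import *
to((.5248,-.080,.07),(.5248,-.080,.058))
E
```

```text
t 6.25 pos [ 0.5257 -0.0809  0.094 ] F [ 0.0211 -0.054  -0.5926] w 0.228 joints [ 0.2287  0.5408 -0.2406  1.9722  0.2024  0.6503 -1.5895]
turn deg [-0.0471 -0.0648 -0.5237]
shift (0.5248, -0.08, 0.07) [-0.0008 -0.001   0.024 ]
shift (0.5248, -0.08, 0.058) [-0.0008 -0.001   0.036 ]
```

send_rows([
  [[-0.0008, -0.001, 0, 0, 0, 0, -1], [-0.0008, -0.001, 0.004, 0, 0, 0, -1], [-0.0008, -0.001, 0.008, 0, 0, 0, -1], [-0.0008, -0.001, 0.013, 0, 0, 0, -1], [-0.0008, -0.001, 0.013, 0, 0, 0, -1]],
])

```text
time_s: 6.75
tool_pos: [0.5253, -0.081, 0.0817]
tool_rot: [0.998, 0.06, 0.001, -0.0]
force: [-1.1, 0.1, -0.3]
gripper_width: 0.224
```

```bash
python3 - <<'E'
from h import *
to((.5248,-.080,.07),(.5248,-.080,.058));print(sensors.sense()['wrist_torque'])
E
```

```text
t 6.75 pos [ 0.5253 -0.081   0.0817] F [-1.1209  0.1365 -0.2616] w 0.224 joints [ 0.2229  0.5579 -0.2331  1.9855  0.2115  0.6184 -1.5992]
turn deg [-0.0111 -0.1508 -0.6074]
shift (0.5248, -0.08, 0.07) [-0.0004 -0.0011  0.0117]
shift (0.5248, -0.08, 0.058) [-0.0004 -0.0011  0.0237]
[-0.0285  0.0404 -0.0068]
```

Foot is below the socket's top with no force, so it has entered. Continuing.

send_rows([
  [[0, -0.001, 0.004, 0, 0, 0, -1], [0, -0.001, 0.008, 0, 0, 0, -1], [0, -0.001, 0.012, 0, 0, 0, -1], [0, -0.001, 0.015, 0, 0, 0, -1], [0, -0.001, 0.015, 0, 0, 0, -1]],
])

```text
time_s: 7.25
tool_pos: [0.5253, -0.0799, 0.0668]
tool_rot: [0.998, 0.06, 0.001, -0.0]
force: [0.9, -0.4, -0.2]
gripper_width: 0.23
```

```bash
python3 - <<'E'
from h import *
to((.5248,-.080,.058));print(sensors.sense()['wrist_torque'])
E
```

```text
t 7.25 pos [ 0.5253 -0.0799  0.0668] F [ 0.9324 -0.3649 -0.1814] w 0.23 joints [ 0.214   0.5804 -0.224   1.9983  0.2219  0.5832 -1.6104]
turn deg [-0.0118 -0.1532 -0.5978]
shift (0.5248, -0.08, 0.058) [-0.0005  0.      0.0088]
[0.0251 0.0016 0.0642]
```

send_rows([
  [[0, 0, 0.003, 0, 0, 0, -1], [0, 0, 0.006, 0, 0, 0, -1], [0, 0, 0.008, 0, 0, 0, -1], [0, 0, 0.008, 0, 0, 0, -1], [0, 0, 0.008, 0, 0, 0, -0.4]],
])

```text
time_s: 7.75
tool_pos: [0.5256, -0.08, 0.0593]
tool_rot: [0.998, 0.06, 0.002, -0.0]
force: [-0.2, -0.1, -0.9]
gripper_width: 0.303
```

send_rows([
  [[0, 0, 0, 0, 0, 0, -0.3], [0, 0, 0, 0, 0, 0, -0.2], [0, 0, 0, 0, 0, 0, -0.2], [0, 0, -0.01, 0, 0, 0, -0.2], [0, 0, -0.03, 0, 0, 0, -0.2]],
])

```text
time_s: 8.25
tool_pos: [0.5247, -0.0799, 0.0891]
tool_rot: [0.998, 0.06, 0.001, -0.0]
force: [-0.2, -0.5, -0.6]
gripper_width: 0.403
```

send_rows([
  [[0, 0, -0.04, 0, 0, 0, -0.2], [0, 0, -0.08, 0, 0, 0, -0.2], [0, -0.02, -0.11, 0, 0, 0, 0], [0, -0.06, -0.12, 0, 0, 0, 0.3], [-0.005, -0.1, -0.12, 0, 0, 0, 0.3]],
])

```text
time_s: 8.75
tool_pos: [0.5094, 0.0195, 0.2122]
tool_rot: [0.998, 0.059, 0.004, -0.0]
force: [0.7, 0.8, -0.6]
gripper_width: 0.648
```

```bash
python3 - <<'E'
from h import *
to((.4576,.2896,.15))
for n in("scene","top"):
    im=viewer.snapshot(n);cv2.imwrite(f"pics/{n}3.png",im[:,:,::-1])
t,s=red("pics/top3.png",325,220,340,236),red("pics/scene3.png",330,172,348,184);print(t,s,tri(t,s))
t,s=red("pics/top3.png",320,192,332,205),red("pics/scene3.png",316,190,326,198);print(t,s,tri(t,s))
E
```

```text
t 8.75 pos [0.5094 0.0195 0.2122] F [ 0.7452  0.8291 -0.6211] w 0.648 joints [ 0.0926  0.3572 -0.3047  1.8944  0.1352  0.9011 -1.7298]
turn deg [ 0.0129 -0.4863 -0.7203]
shift (0.4576, 0.2896, 0.15) [-0.02   -0.2743  0.062 ]
[330.5435 227.4239] [338.25   174.7065] [ 0.525  -0.0798  0.0809]
[326.1429 199.398 ] [320.1101 193.5872] [ 0.613  -0.0679  0.0802]
```

First link is in: its disc triangulates to (0.525,-0.080,0.081). Now link L.

send_rows([
  [[-0.004, -0.045, 0, 0, 0, 0, 0.3], [-0.008, -0.09, 0, 0, 0, 0, 0.3], [-0.012, -0.135, 0.01, 0, 0, 0, 0.3], [-0.016, -0.18, 0.02, 0, 0, 0, 0.3], [-0.02, -0.225, 0.04, 0, 0, 0, 0.3]],
])

```text
time_s: 9.35
tool_pos: [0.4617, 0.2413, 0.1704]
tool_rot: [0.998, 0.06, 0.003, -0.001]
force: [0.7, -0.4, -0.3]
gripper_width: 0.654
```

send_rows([
  [[0, -0.035, 0.01, 0, 0, 0, 0.3], [0, -0.045, 0.03, 0, 0, 0, 0.3], [0, -0.045, 0.06, 0, 0, 0, 0.3], [0, -0.045, 0.08, 0, 0, 0, 0.3], [0, -0.045, 0.08, 0, 0, 0, 0.3]],
])

```text
time_s: 9.85
tool_pos: [0.4551, 0.2832, 0.0874]
tool_rot: [0.998, 0.06, -0.0, 0.001]
force: [-0.9, 0.5, 0.4]
gripper_width: 0.652
```

```bash
python3 - <<'E'
from h import *
to((.4576,.2896,.028))
E
```

```text
t 9.85 pos [0.4551 0.2832 0.0874] F [-0.9021  0.4857  0.3597] w 0.652 joints [-0.4445  0.5604 -0.2982  1.9644  0.2621  0.6552 -2.359 ]
turn deg [ 0.1282  0.0186 -0.5771]
shift (0.4576, 0.2896, 0.028) [ 0.0033 -0.0062  0.0594]
```

send_rows([
  [[0.0033, -0.006, 0.01, 0, 0, 0, 0.3], [0.0033, -0.006, 0.03, 0, 0, 0, 0.3], [0.0033, -0.006, 0.05, 0, 0, 0, 0.3], [0.0033, -0.006, 0.059, 0, 0, 0, 0.2], [0.0033, -0.006, 0.059, 0, 0, 0, 0]],
])

```text
time_s: 10.35
tool_pos: [0.459, 0.2908, 0.0299]
tool_rot: [0.998, 0.06, 0.001, 0.0]
force: [-0.2, 0.6, 1.0]
gripper_width: 0.501
```

send_rows([
  [[0, 0, 0, 0, 0, 0, -0.3], [0, 0, 0, 0, 0, 0, -0.6], [0, 0, 0, 0, 0, 0, -1], [0, 0, 0, 0, 0, 0, -1], [0, 0, 0, 0, 0, 0, -1]],
])

```text
time_s: 10.85
tool_pos: [0.4598, 0.2912, 0.0314]
tool_rot: [0.998, 0.06, 0.003, -0.001]
force: [0.3, -0.6, 6.7]
gripper_width: 0.23
```

send_rows([
  [[0, 0, -0.02, 0, 0, 0, -1], [0, 0, -0.05, 0, 0, 0, -1], [0, 0, -0.09, 0, 0, 0, -1], [0, 0, -0.13, 0, 0, 0, -1], [0, 0.02, -0.14, 0, 0, 0, -1]],
])

```text
time_s: 11.35
tool_pos: [0.4619, 0.2746, 0.175]
tool_rot: [0.998, 0.062, 0.005, -0.003]
force: [0.5, -2.0, -1.4]
gripper_width: 0.222
```

```bash
python3 - <<'E'
from h import *
to((.569,-.0739,.165))
E
```

```text
t 11.35 pos [0.4619 0.2746 0.175 ] F [ 0.5003 -2.0075 -1.3772] w 0.222 joints [-0.3812  0.4414 -0.3479  1.8789  0.1976  0.8433 -2.2758]
turn deg [-0.2912 -0.5642 -0.4042]
shift (0.569, -0.0739, 0.165) [0.0632 0.3591 0.0088]
```

send_rows([
  [[0.006, 0.04, 0, 0, -0.5, 0, -1], [0.014, 0.085, 0, 0, -0.5, 0, -1], [0.022, 0.13, 0, 0, -0.5, 0, -1], [0.03, 0.175, 0, 0, -0.5, 0, -1], [0.038, 0.22, 0, 0, -0.5, 0, -1]],
])

```text
time_s: 11.85
tool_pos: [0.5254, 0.0551, 0.171]
tool_rot: [0.998, 0.06, -0.002, 0.0]
force: [0.9, 0.1, 0.5]
gripper_width: 0.222
```

send_rows([
  [[0.008, 0.045, 0, 0, 0, 0, -1], [0.016, 0.09, 0, 0, 0, 0, -1], [0.024, 0.13, 0, 0, 0, 0, -1], [0.0265, 0.14, 0, 0, 0, 0, -1], [0.0265, 0.14, 0, 0, 0, 0, -1]],
])

```text
time_s: 12.35
tool_pos: [0.5683, -0.0811, 0.1702]
tool_rot: [0.998, 0.058, -0.003, 0.0]
force: [-0.6, 0.4, 0.4]
gripper_width: 0.225
```

```bash
python3 - <<'E'
from h import *
to((.5705,-.0737,.095),(.5705,-.0737,.061))
im=viewer.snapshot("scene");cv2.imwrite("pics/scene4.png",im[:,:,::-1])
p=sensors.sense()['tool_pos'];print("disc exp",proj("scene",p+[-.002,0,.018]))
u,v=proj("scene",p)[0].astype(int)
w=im.astype(float);w=np.clip(w[:,:,0]-w[:,:,1:].max(2)-25,0,None)[v-12:v,u-8:u+10];Y,X=np.mgrid[v-12:v,u-8:u+10]
q=np.array([(w*X).sum(),(w*Y).sum()])/w.sum();print("disc seen",q,onz("scene",*q,p[2]+.018)-p)
E
```

```text
t 12.35 pos [ 0.5683 -0.0811  0.1702] F [-0.5994  0.3653  0.4161] w 0.225 joints [ 0.2618  0.5    -0.3051  1.7794  0.1869  0.8956 -1.5806]
turn deg [ 0.0257  0.2992 -0.8235]
shift (0.5705, -0.0737, 0.095) [ 0.0035 -0.0071  0.0752]
shift (0.5705, -0.0737, 0.061) [ 0.0036 -0.0071  0.1092]
disc exp [[329.5399 160.4612]]
disc seen [328.0417 159.875 ] [-0.0004 -0.0044  0.018 ]
```

send_rows([
  [[0.0035, -0.007, 0.02, 0, 0.3, 0, -1], [0.0035, -0.007, 0.04, 0, 0.3, 0, -1], [0.0035, -0.007, 0.06, 0, 0.3, 0, -1], [0.0035, -0.007, 0.072, 0, 0.3, 0, -1], [0.0035, -0.007, 0.072, 0, 0.3, 0, -1]],
])

```text
time_s: 12.9
tool_pos: [0.5693, -0.0698, 0.0971]
tool_rot: [0.998, 0.061, -0.001, -0.0]
force: [-0.6, 0.1, -0.9]
gripper_width: 0.225
```

```bash
python3 - <<'E'
from h import *
to((.5705,-.0737,.085),(.5705,-.0737,.061))
im=viewer.snapshot("scene");cv2.imwrite("pics/scene5.png",im[:,:,::-1])
p=sensors.sense()['tool_pos']
for dz in(.018,-.031):
  a=proj("scene",p+[-.002,0,dz])[0];print("exp",a,(a-[300,150]+.5)*10)
a=proj("scene",(.569,-.0739,.056))[0];print("bore",a,(a-[300,150]+.5)*10)
cv2.imwrite("pics/g5.png",cv2.convertScaleAbs(cv2.resize(im[150:205,300:360,::-1],None,fx=10,fy=10,interpolation=cv2.INTER_CUBIC),alpha=2))
E
```

```text
t 12.9 pos [ 0.5693 -0.0698  0.0971] F [-0.6266  0.1358 -0.8777] w 0.225 joints [ 0.2244  0.588  -0.2814  1.8583  0.2318  0.7298 -1.6343]
turn deg [-0.0657  0.1445 -0.472 ]
shift (0.5705, -0.0737, 0.085) [0.0007 0.004  0.0121]
shift (0.5705, -0.0737, 0.061) [0.0008 0.0041 0.0361]
exp [330.5993 177.7199] [310.993  282.1988]
exp [330.2624 187.0288] [307.6243 375.2876]
bore [329.1367 188.49  ] [296.367  389.8999]
```

View pics/g5.png

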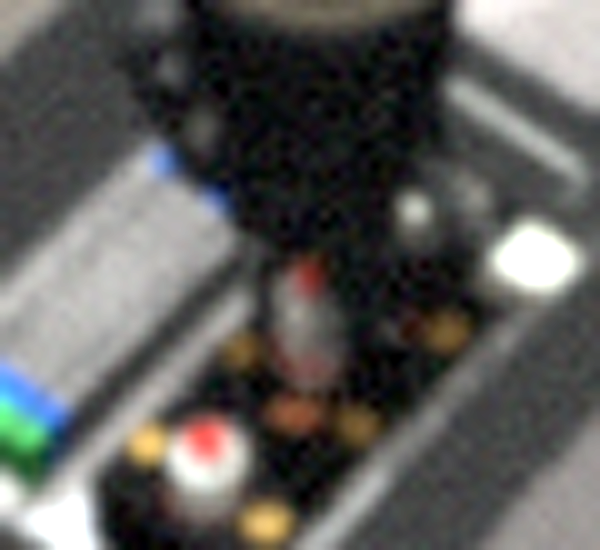

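The held link is upright, with its disc at crop (307,275) against (311,282) expected. link_in is at (205,440), and the middle bore's copper is at (297,410), just in front of the link's foot. Applying the offset and lowering.

send_rows([
  [[0.0008, 0.004, 0, 0, 0, 0, -1], [0.0008, 0.004, 0.003, 0, 0, 0, -1], [0.0008, 0.004, 0.008, 0, 0, 0, -1], [0.0008, 0.004, 0.013, 0, 0, 0, -1], [0.0008, 0.004, 0.013, 0, 0, 0, -1]],
])

```text
time_s: 13.45
tool_pos: [0.5713, -0.0754, 0.0845]
tool_rot: [0.998, 0.06, -0.001, -0.0]
force: [-1.1, -0.3, -0.2]
gripper_width: 0.225
```

```bash
python3 - <<'E'
from h import *
to((.5705,-.0737,.061));print(sensors.sense()['wrist_torque'])
E
```

```text
t 13.45 pos [ 0.5713 -0.0754  0.0845] F [-1.081  -0.2794 -0.1948] w 0.225 joints [ 0.2283  0.6071 -0.2744  1.8637  0.2409  0.7041 -1.6347]
turn deg [-0.0161  0.0648 -0.6076]
shift (0.5705, -0.0737, 0.061) [-0.0005 -0.0018  0.0235]
[-0.0203  0.0507  0.0394]
```

send_rows([
  [[-0.0005, -0.0015, 0.001, 0, 0, 0, -1], [-0.0005, -0.0015, 0.004, 0, 0, 0, -1], [-0.0005, -0.0015, 0.008, 0, 0, 0, -1], [-0.0005, -0.0015, 0.012, 0, 0, 0, -1], [-0.0005, -0.0015, 0.012, 0, 0, 0, -1]],
])

```text
time_s: 13.95
tool_pos: [0.5707, -0.074, 0.0725]
tool_rot: [0.998, 0.06, -0.001, -0.0]
force: [0.5, 0.2, 0.1]
gripper_width: 0.223
```

```bash
python3 - <<'E'
from h import *
to((.5705,-.0737,.061));print(sensors.sense()['wrist_torque'])
E
```

```text
t 13.95 pos [ 0.5707 -0.074   0.0725] F [0.4821 0.2423 0.1137] w 0.223 joints [ 0.2212  0.6226 -0.2679  1.8755  0.2489  0.6769 -1.6442]
turn deg [-0.011   0.0612 -0.5972]
shift (0.5705, -0.0737, 0.061) [-0.0001 -0.0003  0.0115]
[-0.019   0.0193  0.0185]
```

send_rows([
  [[0, 0, 0.003, 0, 0, 0, -1], [0, 0, 0.006, 0, 0, 0, -1], [0, 0, 0.009, 0, 0, 0, -1], [0, 0, 0.011, 0, 0, 0, -1], [0, 0, 0.011, 0, 0, 0, -1]],
])

```text
time_s: 14.45
tool_pos: [0.5709, -0.074, 0.0619]
tool_rot: [0.998, 0.06, -0.0, -0.0]
force: [0.5, 1.0, 0.3]
gripper_width: 0.225
```

send_rows([
  [[0, 0, 0, 0, 0, 0, -0.4], [0, 0, 0, 0, 0, 0, -0.3], [0, 0, 0, 0, 0, 0, -0.2], [0, 0, 0, 0, 0, 0, -0.2], [0, 0, -0.01, 0, 0, 0, -0.2]],
])

```text
time_s: 14.95
tool_pos: [0.5703, -0.0739, 0.0716]
tool_rot: [0.998, 0.06, -0.001, -0.0]
force: [-0.5, 0.8, -0.0]
gripper_width: 0.402
```

send_rows([
  [[0, 0, -0.03, 0, 0, 0, -0.2], [0, 0, -0.07, 0, 0, 0, -0.2], [0, 0, -0.12, 0, 0, 0, 0], [0, 0, -0.17, 0, 0, 0, 0.4], [0, 0, -0.21, 0, 0, 0, 0.6]],
])

```text
time_s: 15.45
tool_pos: [0.5711, -0.0738, 0.2863]
tool_rot: [0.998, 0.06, 0.001, 0.0]
force: [1.1, 0.6, -0.3]
gripper_width: 0.793
```

send_rows([
  [[0, 0, -0.04, 0, 0, 0, 0.6], [0, -0.03, -0.07, 0, 0, 0, 0.6], [0, -0.07, -0.09, 0, 0, 0, 0.6], [0, -0.11, -0.11, 0, 0, 0, 0.6], [0, -0.11, -0.11, 0, 0, 0, 0.6]],
])

```text
time_s: 15.95
tool_pos: [0.5573, 0.0423, 0.3963]
tool_rot: [0.998, 0.065, 0.003, -0.002]
force: [1.4, 0.0, 0.1]
gripper_width: 0.802
```

```bash
python3 - <<'E'
from h import *
to()
o=[]
for n,(x,y) in(("scene",(230,75)),("top",(300,140))):
    im=viewer.snapshot(n);cv2.imwrite(f"pics/{n}6.png",im[:,:,::-1])
    o.append(cv2.resize(im[y:y+150,x:x+133,::-1],None,fx=3,fy=3,interpolation=cv2.INTER_CUBIC))
cv2.imwrite("pics/g6.png",cv2.convertScaleAbs(np.hstack(o),alpha=1.5))
for a,b in(((325,205,334,219),(323,178,335,188)),((325,220,340,236),(330,170,348,180)),((320,192,332,205),(316,190,325,198))):
    t,s=red("pics/top6.png",*a),red("pics/scene6.png",*b);print(t,s,tri(t,s))
E
```

```text
t 15.95 pos [0.5573 0.0423 0.3963] F [1.3817 0.0297 0.1028] w 0.802 joints [ 0.1041  0.3091 -0.3769  1.4506  0.1113  1.3972 -1.7167]
turn deg [-0.1916 -0.3335 -0.0967]
[328.8764 213.4382] [329.0654 183.5607] [ 0.5685 -0.0755  0.0807]
[330.5455 227.4242] [338.2353 174.7059] [ 0.525  -0.0798  0.0809]
[326.1376 199.3486] [320.1038 193.5943] [ 0.6131 -0.0678  0.0803]
```

View pics/g6.png

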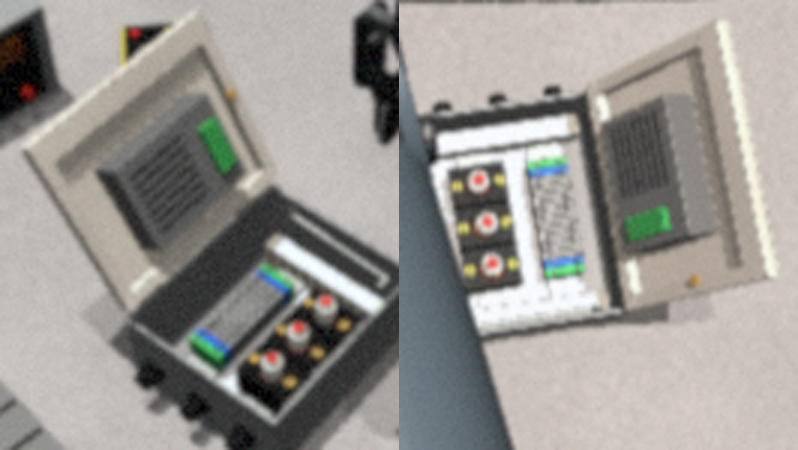

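All three links stand in the row; their discs triangulate to z 0.080–0.081 m, 45 mm apart. Cover's free-edge ends: top px (408,147) and (424,232), scene px (239,124) and (295,79). Next I'll locate the edge.

```bash
python3 - <<'E'
from h import *
A=tri((408.3,147.3),(239.3,124.3));B=tri((424,232),(295,79));print(A,B,(A+B)/2,np.linalg.norm(A-B))
yaw=np.radians(7.76);d=np.array([np.cos(yaw),np.sin(yaw)]);e=np.array([-d[1],d[0]]);o=np.array([.5689,-.0744])-.035*e
for yh in(-.095,-.1):
  H=o+e*yh
  for th in(2.12,1.69):
    print("edge",yh,th,o+e*(yh+.19*np.cos(th)),.12+.19*np.sin(th))
H=o-.095*e;m=((A+B)/2)[:2]-o;print("edge in box xy",m@d,m@e)
# subpixel: profile across strip in top at mid
im=cv2.imread("pics/top0.png").astype(int).sum(2)
for v in(175,185,195,205):print(v,im[v,400:428])
E
```

```text
[ 0.7097 -0.2818  0.2813] [ 0.4851 -0.3108  0.2834] [ 0.5974 -0.2963  0.2824] 0.22648156929373503
edge -0.095 2.12 [ 0.5998 -0.3015] 0.2820586914950465
edge -0.095 1.69 [ 0.5895 -0.2256] 0.3086516937078825
edge -0.1 2.12 [ 0.6005 -0.3064] 0.2820586914950465
edge -0.1 1.69 [ 0.5902 -0.2306] 0.3086516937078825
edge in box xy -0.0017305401838242258 -0.1887209159823192
175 [230 223 205 218 263 293 305 310 310 316 331 381 434 456 428 397 365 362
 367 364 361 365 363 361 364 356 362 355]
185 [235 233 226 224 208 228 283 297 300 303 303 308 322 374 429 447 426 386
 367 373 367 369 367 358 362 360 359 357]
195 [255 248 240 230 227 222 205 229 281 298 296 301 300 304 330 389 435 442
 425 381 360 362 361 363 360 366 365 355]
205 [250 248 247 239 232 227 235 219 204 237 296 300 300 296 300 301 324 386
 429 438 415 368 359 363 369 361 365 368]
```

send_rows([
  [[0, 0.045, 0, 0, 0, 0, 0.8], [0, 0.09, 0, 0, 0, 0, 1], [-0.002, 0.135, 0, 0, 0, 0, 1], [-0.004, 0.18, 0, 0, 0, 0, 1], [-0.005, 0.225, 0, 4, 0, 0, 1]],
])

```text
time_s: 16.55
tool_pos: [0.5794, -0.1894, 0.3926]
tool_rot: [0.997, 0.061, -0.002, -0.035]
force: [1.1, 1.4, -0.5]
gripper_width: 1.002
```

send_rows([
  [[0, 0.04, 0.0, 7, 0, 0, 1], [0, 0.08, 0.0, 14, 0, 0, 1], [0, 0.12, 0.0, 21, 0, 0, 1], [0, 0.15, 0.01, 27.5, 0, 0, 1], [0, 0.15, 0.01, 27.5, 0, 0, 1]],
])

```text
time_s: 17.05
tool_pos: [0.5944, -0.3467, 0.3579]
tool_rot: [0.959, 0.05, -0.023, -0.277]
force: [-0.8, -0.3, -2.9]
gripper_width: 0.994
```

```bash
sed -i 's/radians(7.5)/radians(7.76)/' h.py; python3 - <<'E'
from h import *
to((.6026,-.332,.345),(.5956,-.280,.260),tilt=31.5)
im=viewer.snapshot("scene");cv2.imwrite("pics/scene7.png",im[:,:,::-1])
t=viewer.snapshot("top");cv2.imwrite("pics/top7.png",t[:,:,::-1])
cv2.imwrite("pics/g7.png",cv2.convertScaleAbs(np.hstack([cv2.resize(c,None,fx=2.6,fy=2.6,interpolation=cv2.INTER_CUBIC) for c in(im[30:210,210:360,::-1],t[80:260,300:450,::-1])]),alpha=1.5))
E
```

```text
t 17.05 pos [ 0.5944 -0.3467  0.3579] F [-0.7865 -0.2758 -2.8808] w 0.994 joints [ 0.7627  0.8241 -0.3217  0.7588 -0.2242  1.9241 -1.0103]
turn deg [-0.7182 -0.0148 -1.8243]
shift (0.6026, -0.332, 0.345) [ 0.0099 -0.0048  0.0181]
shift (0.5956, -0.28, 0.26) [ 0.01   -0.0039  0.118 ]
```

View pics/g7.png

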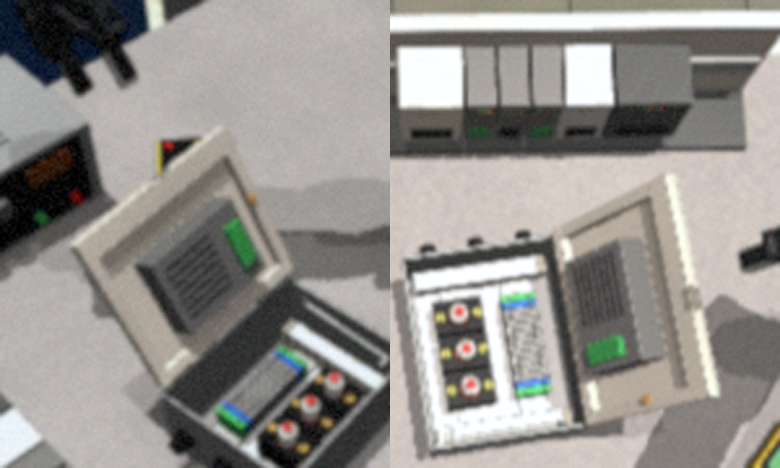

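```bash
python3 - <<'E'
from h import *
to();s=sensors.sense();p=s['tool_pos'];r=R.from_quat(s['tool_rot'])
for n,o in(("scene",(210,30)),("top",(300,80))):
  for dy in(-.042,0,.042):
    a=proj(n,p+r.apply([0,dy,-.013]))[0];c=(a-o+.5)*2.6;print(n,dy,a,c)
E
```

```text
t 17.15 pos [ 0.5966 -0.3399  0.3668] F [0.3669 0.614  0.4356] w 0.995 joints [ 0.7566  0.8101 -0.3263  0.762  -0.225   1.9211 -1.0113]
turn deg [-31.7657  -0.0064  -1.1724]
scene -0.042 [259.5344  61.3148] [130.0895  82.7185]
scene 0 [251.1139  62.7787] [108.1961  86.5246]
scene 0.042 [243.2197  64.1511] [87.6712 90.0929]
top -0.042 [434.6298 179.874 ] [351.3375 260.9725]
top 0 [446.6985 180.2333] [382.716  261.9066]
top 0.042 [458.1783 180.5751] [412.5636 262.7952]
```

The finger tips appear where projected: scene crop (85,88) and (128,78), with the inner finger in the top view. Moving down to straddle the edge.

send_rows([
  [[0.007, 0.005, 0.02, 0, 0, -0.6, 1], [0.007, 0.005, 0.04, 0, 0, -1.2, 1], [0.007, 0.005, 0.06, 0, 0, -1.2, 1], [0.007, 0.005, 0.07, 0, 0, -1.2, 1], [0.007, 0.005, 0.07, 0, 0, -1.2, 1]],
])

```text
time_s: 17.65
tool_pos: [0.6004, -0.3018, 0.3112]
tool_rot: [0.96, 0.069, -0.013, -0.27]
force: [0.9, -0.4, 0.2]
gripper_width: 1.0
```

```bash
python3 - <<'E'
from h import *
im=viewer.snapshot("scene");cv2.imwrite("pics/scene8.png",im[:,:,::-1])
t=viewer.snapshot("top");cv2.imwrite("pics/top8.png",t[:,:,::-1])
to((.5956,-.280,.260),tilt=31.5)
cv2.imwrite("pics/g8.png",cv2.convertScaleAbs(np.hstack([cv2.resize(c,None,fx=5,fy=5,interpolation=cv2.INTER_CUBIC) for c in(im[50:150,220:300,::-1],t[130:230,385:465,::-1])]),alpha=1.5))
s=sensors.sense();p=s['tool_pos'];r=R.from_quat(s['tool_rot'])
for n,o in(("scene",(220,50)),("top",(385,130))):
  for dy in(-.042,0,.042):
    a=proj(n,p+r.apply([0,dy,-.013]))[0];print(n,dy,a,(a-o+.5)*5)
E
```

```text
t 17.75 pos [ 0.6009 -0.3033  0.3118] F [ 0.7215  0.0895 -0.2452] w 1.0 joints [ 0.7468  0.7753 -0.3411  0.9793 -0.2172  1.726  -0.9672]
turn deg [ 0.1472 -0.5217  0.5644]
shift (0.5956, -0.28, 0.26) [-0.0027  0.0067  0.0566]
scene -0.042 [270.3547  86.3829] [254.2733 184.4145]
scene 0 [261.4865  87.1571] [209.9324 188.2856]
scene 0.042 [253.1448  87.8854] [168.224 191.927]
top -0.042 [412.9106 184.3156] [142.0532 274.0778]
top 0 [424.8131 184.0439] [201.5655 272.7193]
top 0.042 [436.1674 183.7847] [258.3372 271.4233]
```

View pics/g8.png

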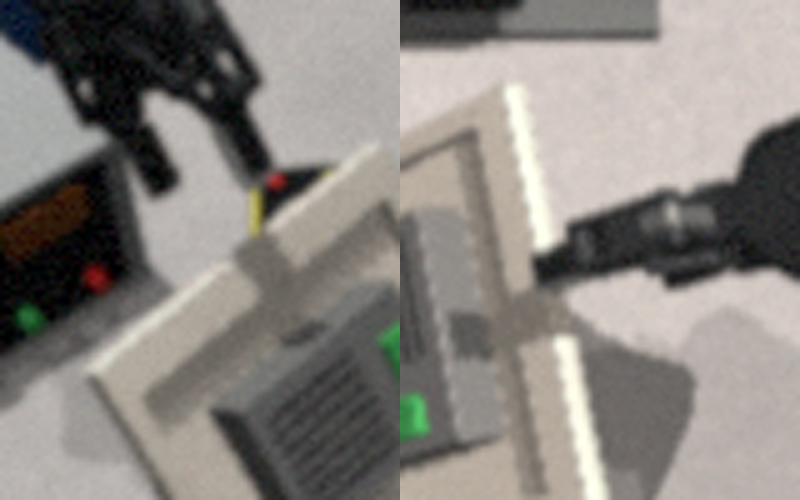

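Both fingers are aligned above the cover edge and straddling its plane: inner tip at top crop (537,270), edge strip at ~(549,272). I'll work out the edge in the tool frame.

```bash
python3 - <<'E'
from h import *
s=sensors.sense();p=s['tool_pos'];r=R.from_quat(s['tool_rot']);print(p)
im=cv2.imread("pics/top0.png").astype(float).sum(2)
for v in(165,175,185,195,205,215):
    u0=int(408+(v-147)*.19);w=np.clip(im[v,u0-3:u0+9]-372,0,None);u=(w*np.arange(u0-3,u0+9)).sum()/w.sum()
    P=onz("top",u,v,.282);print(v,u,P,"in tool",r.inv().apply(P-p))
to((.5956,-.280,.260),tilt=31.5)
E
```

```text
[ 0.6009 -0.3033  0.3118]
165 411.08906882591094 [ 0.663  -0.2887  0.282 ] in tool [0.0632 0.011  0.0292]
175 413.1101694915254 [ 0.6358 -0.2925  0.282 ] in tool [0.0357 0.0108 0.0289]
185 415.1231527093596 [ 0.6089 -0.2962  0.282 ] in tool [0.0085 0.0105 0.0286]
195 416.87735849056605 [ 0.5822 -0.2991  0.282 ] in tool [-0.0183  0.0097  0.0287]
205 418.76666666666665 [ 0.5557 -0.3024  0.282 ] in tool [-0.0449  0.0092  0.0287]
215 420.7241379310345 [ 0.5295 -0.3059  0.282 ] in tool [-0.0714  0.0088  0.0285]
t 17.75 pos [ 0.6009 -0.3033  0.3118] F [ 0.7215  0.0895 -0.2452] w 1.0 joints [ 0.7468  0.7753 -0.3411  0.9793 -0.2172  1.726  -0.9672]
turn deg [ 0.1472 -0.5217  0.5644]
shift (0.5956, -0.28, 0.26) [-0.0027  0.0067  0.0566]
```

send_rows([
  [[-0.002, 0.0065, 0.015, 0, -0.4, 0.5, 1], [-0.002, 0.0065, 0.03, 0, -0.4, 0.5, 1], [-0.002, 0.0065, 0.045, 0, -0.4, 0.5, 1], [-0.002, 0.0065, 0.056, 0, -0.4, 0.5, 1], [-0.002, 0.0065, 0.056, 0, -0.4, 0.5, 1]],
])

```text
time_s: 18.25
tool_pos: [0.596, -0.2797, 0.2583]
tool_rot: [0.96, 0.065, -0.018, -0.271]
force: [0.8, -0.2, 0.3]
gripper_width: 1.001
```

```bash
python3 - <<'E'
from h import *
to((.5956,-.280,.260),tilt=31.5)
E
```

```text
t 18.25 pos [ 0.596  -0.2797  0.2583] F [ 0.8384 -0.1834  0.3449] w 1.001 joints [ 0.7398  0.7745 -0.3439  1.1272 -0.2127  1.5876 -0.954 ]
turn deg [-0.0151 -0.0039 -0.0026]
shift (0.5956, -0.28, 0.26) [-0.0004 -0.0007 -0.0016]
```

send_rows([
  [[0, 0, -0.001, 0, 0, 0, 0.5], [0, 0, -0.001, 0, 0, 0, 0.1], [0, 0, -0.001, 0, 0, 0, -0.3], [0, 0, -0.001, 0, 0, 0, -0.4], [0, 0, -0.001, 0, 0, 0, -0.45]],
])

```text
time_s: 18.75
tool_pos: [0.5963, -0.2811, 0.2593]
tool_rot: [0.96, 0.065, -0.018, -0.271]
force: [0.4, -0.5, -0.0]
gripper_width: 0.273
```

send_rows([
  [[0, 0, 0, 0, 0, 0, -0.5], [0, 0, 0, 0, 0, 0, -0.55], [0, 0, 0, 0, 0, 0, -0.6], [0, 0, 0, 0, 0, 0, -0.65], [0, 0, 0, 0, 0, 0, -0.7]],
])

```text
time_s: 19.25
tool_pos: [0.5962, -0.2806, 0.2595]
tool_rot: [0.96, 0.065, -0.018, -0.271]
force: [-0.6, 1.0, 2.7]
gripper_width: 0.164
```

send_rows([
  [[0, 0, 0, 0, 0, 0, -1], [0, 0, 0, 0, 0, 0, -1], [0, 0, 0, 0, 0, 0, -1], [0, 0, 0, 0, 0, 0, -1], [0, 0, 0, 0, 0, 0, -1]],
])

```text
time_s: 19.75
tool_pos: [0.5963, -0.2806, 0.2595]
tool_rot: [0.96, 0.065, -0.018, -0.271]
force: [-1.0, 2.6, 5.2]
gripper_width: 0.167
```

```bash
python3 - <<'E'
from h import *
to((.5956,-.280,.260),tilt=31.5);print(sensors.sense()['wrist_torque'])
E
```

```text
t 19.75 pos [ 0.5963 -0.2806  0.2595] F [-1.0179  2.5936  5.1832] w 0.167 joints [ 0.7404  0.7748 -0.3439  1.1233 -0.213   1.5908 -0.9542]
turn deg [-0.0207 -0.0527 -0.0069]
shift (0.5956, -0.28, 0.26) [-0.0006 -0.0008 -0.    ]
[0.3622 0.3426 0.2428]
```

Gripping at 14 mm opening on the 15 mm rim. Swinging about the hinge (L≈0.1635 m), 5° per call.

send_rows([
  [[0, -0.0028, 0, -1, 0, 0, -1], [0, -0.0057, 0.0001, -2, 0, 0, -1], [0, -0.0086, 0.0002, -3, 0, 0, -1], [0, -0.0114, 0.0004, -4, 0, 0, -1], [0, -0.01425, 0.0006, -5, 0, 0, -1]],
])

```text
time_s: 20.25
tool_pos: [0.5945, -0.2683, 0.2659]
tool_rot: [0.971, 0.065, -0.015, -0.228]
force: [1.0, 0.4, -3.3]
gripper_width: 0.166
```

send_rows([
  [[0, -0.0028, 0, -1, 0, 0, -1], [0, -0.0057, 0.0001, -2, 0, 0, -1], [0, -0.0086, 0.0002, -3, 0, 0, -1], [0, -0.0114, 0.0004, -4, 0, 0, -1], [0, -0.01425, 0.0006, -5, 0, 0, -1]],
])

```text
time_s: 20.75
tool_pos: [0.5927, -0.2552, 0.2713]
tool_rot: [0.98, 0.066, -0.013, -0.186]
force: [2.7, 3.2, -12.0]
gripper_width: 0.166
```

```bash
cat >> h.py <<'E'
def fb():
    s=sensors.sense();r=R.from_quat(s['tool_rot']);z=r.apply([0,0,1])
    to(tilt=6.8);print("F tool",r.inv().apply(s['force']),"Tq tool",r.inv().apply(s['wrist_torque']),"tilt",np.degrees(np.arctan2(np.hypot(z[0],z[1]),-z[2])))
    H=np.array([.5963,-.2806,.2595])+.1635*np.array([-.522*np.sin(YAW),.522*np.cos(YAW),-.853]);H[2]=.12
    v=s['tool_pos']-H;e=np.array([-np.sin(YAW),np.cos(YAW),0]);print("H",H,"r",np.hypot(v@e,v[2]),"theta geom",np.arctan2(v[2],v@e),"theta tool",np.arctan2(-z[2],-(z@e)))
E
python3 -c "
from h import *
fb()"
```

```text
t 20.75 pos [ 0.5927 -0.2552  0.2713] F [  2.6825   3.1951 -12.0004] w 0.166 joints [ 0.6608  0.6531 -0.3147  1.2584 -0.1337  1.4472 -1.0171]
turn deg [-14.6475   0.0088  -0.0388]
F tool [ 3.0914  1.7763 12.1943] Tq tool [-0.9507  0.7394  0.0156] tilt 21.447542413060173
H [ 0.5848 -0.196   0.12  ] r 0.16261049625247587 theta geom 1.9465547511807648 theta tool 1.9451265529381747
```

send_rows([
  [[0, -0.0028, 0.0004, -1, 0, 0, -1], [0, -0.0057, 0.0009, -2, 0, 0, -1], [0, -0.0086, 0.0013, -3, 0, 0, -1], [0, -0.0114, 0.0018, -4, 0, 0, -1], [0, -0.01425, 0.0022, -5, 0, 0, -1]],
])

```text
time_s: 21.25
tool_pos: [0.5909, -0.2417, 0.2754]
tool_rot: [0.988, 0.066, -0.009, -0.142]
force: [1.3, 0.6, -7.8]
gripper_width: 0.162
```

```bash
python3 -c "
from h import *
fb()"
```

```text
t 21.25 pos [ 0.5909 -0.2417  0.2754] F [ 1.3319  0.6067 -7.8277] w 0.162 joints [ 0.6115  0.5974 -0.2988  1.3246 -0.088   1.376  -1.0627]
turn deg [-9.5952 -0.0499 -0.0585]
F tool [1.3961 1.804  7.6297] Tq tool [-0.8323  0.4549 -0.074 ] tilt 16.39531046533358
H [ 0.5848 -0.196   0.12  ] r 0.16204365476635557 theta geom 1.8590743931010634 theta tool 1.8569469336226392
```

send_rows([
  [[0, -0.0028, 0.0004, -1, 0, 0, -1], [0, -0.0057, 0.0008, -2, 0, 0, -1], [0, -0.0086, 0.0012, -3, 0, 0, -1], [0, -0.0114, 0.0016, -4, 0, 0, -1], [0, -0.0142, 0.002, -5, 0, 0, -1]],
])

```text
time_s: 21.75
tool_pos: [0.589, -0.228, 0.2782]
tool_rot: [0.993, 0.067, -0.006, -0.099]
force: [-1.9, -2.1, 5.0]
gripper_width: 0.161
```

send_rows([
  [[0, -0.0028, 0.0002, -1, 0, 0, -1], [0, -0.0056, 0.0004, -2, 0, 0, -1], [0, -0.0084, 0.0006, -3, 0, 0, -1], [0, -0.0112, 0.0008, -4, 0, 0, -1], [0, -0.0126, 0.0009, -4.5, 0, 0, -1]],
])

```text
time_s: 22.25
tool_pos: [0.5873, -0.2153, 0.2797]
tool_rot: [0.996, 0.067, -0.003, -0.06]
force: [-1.4, -2.0, 5.5]
gripper_width: 0.167
```

send_rows([
  [[0, 0, 0, 0, 0, 0, -1], [0, 0, 0, 0, 0, 0, -1], [0, 0, 0, 0, 0, 0, -1], [0, 0, 0, 0, 0, 0, -1], [0, 0, 0, 0, 0, 0, -1]],
])

```text
time_s: 22.75
tool_pos: [0.5874, -0.2157, 0.2797]
tool_rot: [0.996, 0.067, -0.003, -0.06]
force: [-2.5, -3.0, 8.2]
gripper_width: 0.167
```

```bash
python3 - <<'E'
from h import *
fb()
d=[]
yaw=YAW;dd=np.array([np.cos(yaw),np.sin(yaw)]);e=np.array([-dd[1],dd[0]]);h=np.array([.5848,-.196])
ims={}
for n in("scene","top"):
    im=viewer.snapshot(n)[:,:,::-1].copy();cv2.imwrite(f"pics/{n}9.png",im);ims[n]=im
o=[]
for n,(x,y) in(("scene",(215,50)),("top",(300,130))):
    k=5;c=cv2.convertScaleAbs(cv2.resize(ims[n][y:y+118,x:x+80] if n=="scene" else ims[n][y:y+118,x+40:x+120],None,fx=k,fy=k,interpolation=cv2.INTER_CUBIC),alpha=1.5)
    x=x if n=="scene" else x+40
    for th,col in((1.62,(0,0,255)),(1.69,(0,255,0)),(1.76,(255,0,0))):
        for bx in(-.115,.115):
            P=np.r_[h+dd*bx+e*.19*np.cos(th),.12+.19*np.sin(th)];a=(proj(n,P)[0]-[x,y]+.5)*k;print(n,th,bx,a);cv2.circle(c,tuple(int(q) for q in a),3,col,-1)
    o.append(c)
cv2.imwrite("pics/g9.png",np.hstack(o))
E
```

```text
t 22.75 pos [ 0.5874 -0.2157  0.2797] F [-2.5353 -2.9882  8.1722] w 0.167 joints [ 0.4985  0.5074 -0.2651  1.4413  0.0163  1.2539 -1.1797]
turn deg [-0.1401 -0.0774 -0.0833]
F tool [-2.9019  1.6161 -8.4327] Tq tool [-0.5711 -0.6522 -0.129 ] tilt 6.940511992156988
H [ 0.5848 -0.196   0.12  ] r 0.16090097032524683 theta geom 1.6945773771300854 theta tool 1.6919235918050386
scene 1.62 -0.115 [523.6236 177.6831]
scene 1.62 0.115 [232.9011 421.0679]
scene 1.69 -0.115 [505.1334 169.0415]
scene 1.69 0.115 [214.2121 410.1221]
scene 1.76 -0.115 [487.0263 161.9039]
scene 1.76 0.115 [196.1798 400.6695]
top 1.62 -0.115 [256.6511 536.5381]
top 1.62 0.115 [175.0738  95.972 ]
top 1.69 -0.115 [282.4615 532.7054]
top 1.69 0.115 [199.9979  92.9908]
top 1.76 -0.115 [307.5773 529.1016]
top 1.76 0.115 [224.3326  90.6222]
```

View pics/g9.png

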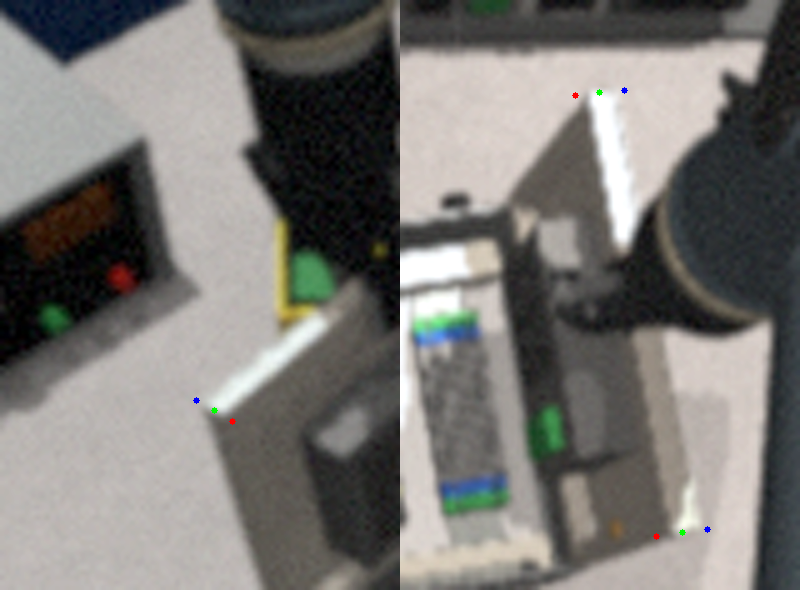

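The edge's end faces lie on the green (1.69 rad) marks in both views: scene crop ~(214,410), top crop ~(600,92) and (685,532). One last check of the links, then hand in.

```bash
python3 - <<'E'
from h import *
from bench import bot
for a,b in(((325,205,334,219),(323,178,335,188)),((325,220,340,236),(330,170,348,180)),((320,192,332,205),(316,190,325,198))):
    t,s=red("pics/top9.png",*a),red("pics/scene9.png",*b);print(t,s,tri(t,s))
s=sensors.sense();print(s['time_s'],s['joint_velocities'],s['force'],s['gripper_width'])
print(bot.hand_in())
E
```

```text
[328.9074 213.4444] [329.1058 183.5481] [ 0.5685 -0.0755  0.0807]
[330.5893 227.3839] [338.2727 174.6932] [ 0.525  -0.0798  0.081 ]
[326.1163 199.3798] [320.0957 193.5851] [ 0.613  -0.0678  0.0803]
22.85 [ 0.0015 -0.0001 -0.0002  0.0003  0.0021 -0.0014 -0.0024] [-2.2312 -3.1526  8.2425] 0.165826764866029
the job is handed in; nothing more can be done
None
```

I lowered both red-banded links into the two empty sockets, then pinched the cover by its free edge and swung it up to the balance point. I handed the job in at about 23 s with the gripper still holding it there.

- **Links:** the last check put the three link tops at z 0.080–0.081 m and about 45 mm apart. A fully home link should read 0.079 m. The fitted link reads the same, so I take the difference as measuring error. link_in had not moved.
- **Cover:** it is at about 1.69 rad, by tool tilt (1.692), by geometry (1.695) and by the edge's position in both cameras. The arm is still, and the gripper opening reads 14 mm on the 15 mm rim.
- **Not checked:** the finger contact force on the cover can't be read directly, so I infer it from the opening. About 8 N of force towards the hinge remains at the wrist. I did not measure the fat link and the other bench items again after the moves.

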